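# Open the push-and-turn safety cap of the descaler bottle

## Robot

A 6-joint arm with a two-finger parallel gripper is mounted at the origin on a cart in front of the work surface, level with it; the furniture and walls round the work are solid. World frame = base frame: x ahead of the robot, y to its left, z up, the work surface at z = 0. Lengths are in mm, angles in rad, forces in N, time in s.
With the tool pointing down it reaches from about 300 to 875 mm from the base axis. Payload 4.2 kg.
Tool frame: the origin (TCP) lies at the very end of the fingers, on their centre line; the grasp point (between the pads) lies 19 mm behind it (manip.pinch_z is the distance from the TCP to the grasp point, in mm); z points along the fingers, y is the direction in which the jaws open and shut (so a half turn about z gives the same grasp; the last joint's range is limited). The gripper opens to 85 mm and grips with 20 to 120 N. Pads are 22 mm wide; open, the fingers measure 114 mm over their backs; the gripper's body (76 mm by 85 mm) begins 54 mm behind the grasp point. The pads swing forward as they close: fully open they stand 13 mm farther back than shut.
Start: joints at [1.189, 0.32, 1.565, -0, 1.257, -0.02], TCP at [203.529, 537.789, 231.338] pointing down, gripper open.
Joint ranges: [-3.11, 3.11], [-0.84, 2.01], [0.21, 2.61], [-1.34, 4.49], [0.05, 2.63], [-2.56, 2.56]. Speed limits (rad/s): [2.57, 2.57, 3.14, 3.14, 3.14, 3.14].

## Interface

Orientations are given as a unit quaternion [w, x, y, z].
In Python, from rig import manip gives the robot as it stands.
- The arm moves only by the shell command python3 -m jog 'ROWS' [FORCE]. ROWS is JSON, a list of rows, each an object with "jaw": the finger opening in cm, from 0 to 8.54; "delta_pos": the shift along the tool's x, y, z in cm, a list of three; "yaw": the turn about the tool's z in rad. A call has 1 to 8 rows; each row is the pose to reach, as a shift and turn from the pose commanded when the call began, along the tool's axes at that moment; what a row does not reach only later rows make up. A row lasts 1/10 s, in which the tool goes at most 50 mm and 8.59 degrees, less where a joint would pass 70% of its speed; a pose out of reach is approached as far as the arm can. A call with a gripper value outside its range is refused whole. The fingers move at their own pace and stop on an object; FORCE is the grip in N (left out, the last holds). Time passes only in rows, so rows that repeat a pose let the fingers close. It gives the time, the measured TCP pose, the force and the opening at its end, in the units of the state.
- manip.get_obs(): the state, without advancing time (a new reading comes with each control period).
- manip.grab_frame(name): name is "scene" or "top" or "wrist"; returns the picture (400x640x3 uint8, red, green, blue); there is no depth.
- manip.camera_params(name): a dict with "intrinsics" (3x3 intrinsics, pixels), "R" (3x3) and "t" (3): a world point X has camera coordinates R X + t; the wrist camera has in their place "tool_from_camera" (4x4, takes a point from camera to tool coordinates, whose origin is the TCP and whose axes are the flange's). Camera axes: x right, y down, z forward; pixel columns grow to the right and rows downward; lengths in mm; the calibration is good to about 2 mm. A picture is of the moment at which its call begins: read the wrist's pose just before it. camera_params takes no time and is no camera call.
- manip.close_job(): hands the job in, once; it reports no verdict.
Trained networks look in the newest picture that a camera, given by its name, has taken for a name from the list of things; names that differ only in an ending like _2 or _b are one class to them, and where a whole thing is asked for, a point or a joint stands for the part that bears it (a point fixed in the world has none). Each returns a list of dicts, best first, with "confidence" (0 to 1); they miss things now and then, are a little off and sometimes report something else, mostly with a low value. They report only what shows in the picture. A call takes as long as a camera call.
- manip.spot_in(name, camera): "location" ([column, row] in pixels, amid what is visible of it).
The state is a dict: "t": time; "qpos": joint angles; "qvel": joint speeds; "tau": joint torques, N m; "ee_pos": TCP position; "orientation": TCP orientation; "ft_force": force on the tool from outside, world axes, zero at the start; "ft_torque": the same for the moment, N m; "grip_width": finger opening in mm.
Only numpy, scipy, OpenCV 4.12 (cv2) and the standard library are available. Lean on these libraries where they do the work, as an engineer would, in place of code of your own. Each camera call takes 0.05 s, during which the arm holds its last target.

## Task

Open the descaler bottle: it is the one with the wide ribbed safety cap, not its neighbour with the slim pouring nozzle. Push the cap down, keep it down while you twist it anticlockwise until it is free, then lift it off and finish still holding it in the gripper, level and still, straight above the bottle and about 8 cm higher than it sat; do not let go of it. Leave the other things on the worktop where they are.

Things in the scene. Friction and masses are not known exactly. Their poses are not given: they have to be found in the camera images.
- safety_cap: the safety cap: white, round, ribbed, 47 mm in diameter (48 over the ribs), 30 mm high, flat top, open below, about 30 g, loose. Origin on its axis half-way up (15 mm below its top); z up. It starts seated on the bottle, origin 141 mm above the worktop, x axis along the bottle's. As it sits it cannot be lifted or turned: two lugs inside its rim are locked under the neck's ledges.
- neck_mouth (a point): the centre of the bottle neck's rim, under the cap, 140 mm above the worktop. A spring-loaded disc here pushes the cap up with 7 N. Pressed 5 mm or more (10 N; it bottoms at 8 mm, 13 N) and kept pressed, the cap turns anticlockwise seen from above: free after 60 degrees, stop at 120 degrees, so turn it 75 to 100. Free, it rises 4 mm by itself and lifts straight off. Clockwise is blocked.
- safety_bottle: the descaler bottle: grey, square, 74 mm wide, clamped in a steel holder 90 mm square, 30 mm high, fixed to the worktop: it cannot move or turn. Origin on the worktop under the holder's middle, on the axis of neck and cap; z up. Its body is 80 mm high; the shoulder slopes in from 35 mm radius there to 16 mm at 97 mm; a 41 mm wide collar on the neck lies 114 to 118 mm up, below the cap.
- nozzle_bottle: the neighbour bottle, to be left alone: the same square bottle and fixed holder, but with a slim 29 mm cap that tapers to a nozzle, top at 152 mm. Origin in the middle of the underside of the holder, on the worktop. Wall cabinets overhang the worktop behind both bottles, from about x = 0.57 m, less than 0.6 m above it: keep the wrist and elbow in front of them.
- timer: bystander: a round cream kitchen timer, 72 mm wide, 60 mm high; origin at its underside
- cup: bystander: a small cream espresso cup with a handle, 64x91 mm, 50 mm high; origin at its underside
- jug: bystander: a white creamer jug with a handle, 67x103 mm, 85 mm high; origin at its underside
- shaker: bystander: a salt shaker, 44 mm wide, 90 mm high; origin at its underside
- spoon: bystander: a steel teaspoon lying flat, 134 mm long; origin at its underside

How it is judged:
By the outcome, as a careful person would: the job done as asked, in the order asked, and still so for the second after the job is handed in, while the arm keeps its last pose, push and grip.
It also fails if it takes over 35 s, if anything falls off the work surface, if the arm or the gripper's body presses on something with over 40 N, if the wrist force passes 120 N, or if a joint passes its speed limit or range.

## Working session

There is one attempt and no reset: what is moved stays moved. The work goes in short steps, Python scripts to look and compute and a shell command to move; the robot and the scene stay as the last step left them, time stands still between calls to the robot, and variables do not carry over. Pictures are saved under pics/ and viewed, and the job is handed in when it is done.

```bash
mkdir -p pics; ls; python3 - <<'E'
from rig import manip
import cv2, numpy as np
np.set_printoptions(precision=4,suppress=True)
o=manip.get_obs()
for k,v in o.items(): print(k,v)
for c in ("scene","top"):
    im=manip.grab_frame(c); cv2.imwrite(f"pics/{c}0.png",im[:,:,::-1])
    for n in ("safety_cap","nozzle_bottle","safety_bottle"):
        print(c,n,manip.spot_in(n,c))
    print(manip.camera_params(c))
print(manip.camera_params("wrist"))
E
```

```text
pics
t 0.0
qpos [ 1.189   0.3203  1.5657 -0.      1.2574 -0.02  ]
qvel [-0.0013  0.0005 -0.0013 -0.0003 -0.0002 -0.001 ]
tau [ -0.0022 -41.5526 -23.4162  -0.0003   0.0081   0.    ]
ee_pos [203.3292 537.3129 230.462 ]
orientation [-0.0002  0.1799  0.9837 -0.0009]
ft_force [0.3291 0.3567 1.2474]
ft_torque [ 0.0285 -0.0259 -0.0118]
grip_width 85.35047859225752
scene safety_cap []
scene nozzle_bottle [{'location': [284.4, 189.0], 'confidence': 0.9}]
scene safety_bottle [{'location': [375.1, 270.2], 'confidence': 0.64}]
{'intrinsics': array([[386.1707,   0.    , 319.6953],
       [  0.    , 386.1707, 197.9423],
       [  0.    ,   0.    ,   1.    ]]), 'R': array([[ 0.7835, -0.6213, -0.009 ],
       [-0.4353, -0.5384, -0.7216],
       [ 0.4435,  0.5693, -0.6922]]), 't': array([-341.5494,  276.9269, 1038.1087])}
top safety_cap [{'location': [401.6, 200.9], 'confidence': 0.56}]
top nozzle_bottle [{'location': [276.0, 211.2], 'confidence': 0.93}]
top safety_bottle [{'location': [394.1, 207.6], 'confidence': 0.64}]
{'intrinsics': array([[452.32  ,   0.    , 316.2571],
       [  0.    , 452.32  , 202.2975],
       [  0.    ,   0.    ,   1.    ]]), 'R': array([[-0.0114, -0.9999, -0.0112],
       [-0.9824,  0.0133, -0.1862],
       [ 0.1864,  0.0089, -0.9824]]), 't': array([  34.7787,  458.3441, 1557.8597])}
{'intrinsics': array([[352.3057,   0.    , 315.6078],
       [  0.    , 352.3057, 194.5058],
       [  0.    ,   0.    ,   1.    ]]), 'tool_from_camera': array([[   0.0002,   -0.9532,   -0.3024,   78.0611],
       [   1.    ,    0.0002,    0.    ,   -1.4689],
       [   0.    ,   -0.3024,    0.9532, -143.2435],
       [   0.    ,    0.    ,    0.    ,    1.    ]])}
```

View pics/scene0.png

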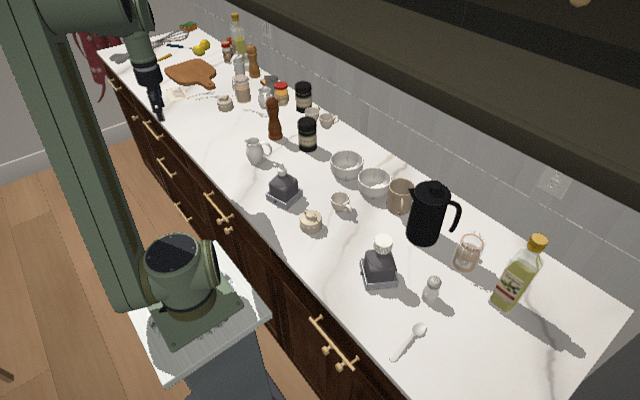

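View pics/top0.png

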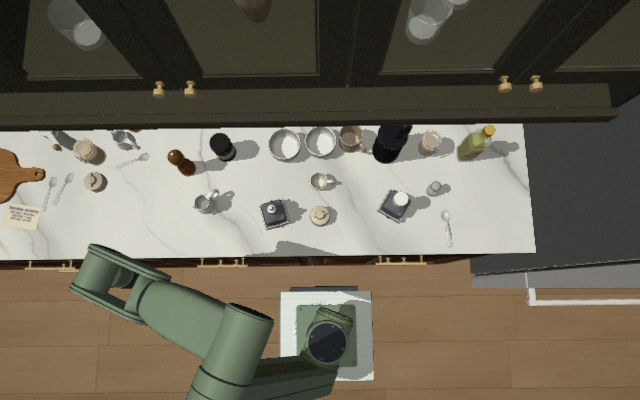

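The scene view shows the ribbed white cap at about (383,243), and the top view shows it at about (401,200). The nozzle bottle is at (284,189) and (275,211). Next I'll triangulate the cap and zoom in.

```bash
cat > h.py <<'E'
from rig import manip
import cv2, numpy as np
np.set_printoptions(precision=4,suppress=True)
def ray(c,px):
    p=manip.camera_params(c); K=p["intrinsics"];R=p["R"];t=p["t"]
    d=R.T@np.linalg.solve(K,[px[0],px[1],1]); return -R.T@t, d
def atz(c,px,z):
    o,d=ray(c,px); return o+d*(z-o[2])/d[2]
def proj(c,X):
    p=manip.camera_params(c); v=p["intrinsics"]@(p["R"]@np.array(X,float)+p["t"]); return v[:2]/v[2]
from scipy.spatial.transform import Rotation as Rn
def Tw(o):
    q=o["orientation"]; T=np.eye(4);T[:3,:3]=Rn.from_quat([q[1],q[2],q[3],q[0]]).as_matrix();T[:3,3]=o["ee_pos"];return T
def watz(o,px,z):
    p=manip.camera_params("wrist"); T=Tw(o)@p["tool_from_camera"]
    d=T[:3,:3]@np.linalg.solve(p["intrinsics"],[px[0],px[1],1]); return T[:3,3]+d*(z-T[2,3])/d[2]
def wproj(o,X):
    p=manip.camera_params("wrist"); T=np.linalg.inv(Tw(o)@p["tool_from_camera"])
    v=p["intrinsics"]@(T[:3,:3]@np.array(X,float)+T[:3,3]); return v[:2]/v[2]
E
python3 - <<'E'
from h import *
s=cv2.imread("pics/scene0.png");t=cv2.imread("pics/top0.png")
a=cv2.resize(s[220:300,345:445],None,fx=4,fy=4,interpolation=2); b=cv2.resize(t[170:250,365:465],None,fx=4,fy=4,interpolation=2)
cv2.imwrite("pics/z.png",np.hstack([a,b]))
print(atz("top",(401,200),141),atz("scene",(383,243),141))
print(Tw(manip.get_obs()))
E
```

```text
[ 444.1559 -252.8935  141.    ] [ 446.5087 -251.3439  141.    ]
[[ -0.9353   0.3539  -0.     203.5015]
 [  0.3539   0.9353  -0.0001 537.7253]
 [ -0.      -0.0001  -1.     231.212 ]
 [  0.       0.       0.       1.    ]]
```

View pics/z.png

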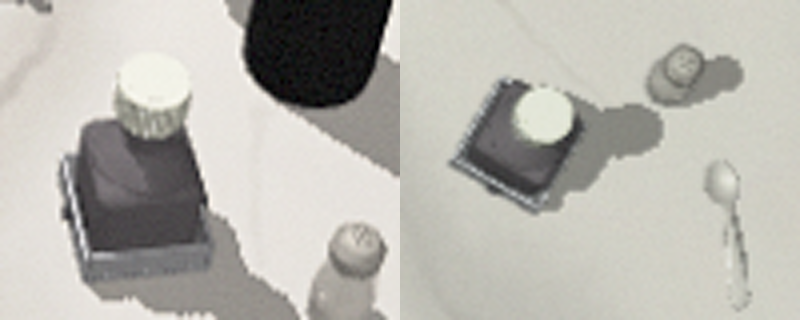

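The cap is near (446, -251). I'm moving at constant height and yawing so the last joint has room for the anticlockwise twist.

```bash
python3 - <<'E'
from h import *
print("kettle base",atz("top",(384,160),0),atz("scene",(424,240),0),"shaker",atz("top",(434,187),80))
E
python3 -m jog '[{"jaw":8.5,"delta_pos":[-3,-3.8,0],"yaw":0.1},{"jaw":8.5,"delta_pos":[-6,-7.7,0],"yaw":0.22},{"jaw":8.5,"delta_pos":[-9,-11.6,0],"yaw":0.34},{"jaw":8.5,"delta_pos":[-12,-15.5,0],"yaw":0.46},{"jaw":8.5,"delta_pos":[-15,-19.4,0],"yaw":0.58},{"jaw":8.5,"delta_pos":[-18,-23.2,0],"yaw":0.7},{"jaw":8.5,"delta_pos":[-21,-27.1,0],"yaw":0.82},{"jaw":8.5,"delta_pos":[-24,-31,0],"yaw":0.92}]'
python3 - <<'E'
from h import *
o=manip.get_obs(); T=Tw(o);print(T,o["qpos"]); print(T[:3,:3].T@(np.array([446,-251,231])-T[:3,3]))
E
```

```text
kettle base [ 622.6817 -222.7455    0.    ] [ 647.1278 -248.282     0.    ] shaker [ 500.26   -380.3207   80.    ]
t: 1.2
ee_pos: [318.4, 161.2, 231.6]
orientation: [0.0, 0.599, 0.8, 0.001]
ft_force: [0.8, 0.0, 0.1]
grip_width: 85.3
[[ -0.2816   0.9595   0.0013 318.4036]
 [  0.9595   0.2816   0.0005 161.1545]
 [  0.0001   0.0014  -1.     231.6304]
 [  0.       0.       0.       1.    ]] [ 0.4364 -0.0336  1.9944 -0.0001  1.1794  0.151 ]
[-431.4064    6.3792    0.5942]
```

```bash
python3 -m jog '[{"jaw":8.5,"delta_pos":[-4.8,0.1,0],"yaw":0.04},{"jaw":8.5,"delta_pos":[-9.6,0.2,0],"yaw":0.08},{"jaw":8.5,"delta_pos":[-14.4,0.3,0],"yaw":0.12},{"jaw":8.5,"delta_pos":[-19.2,0.3,0],"yaw":0.16},{"jaw":8.5,"delta_pos":[-24,0.4,0],"yaw":0.2},{"jaw":8.5,"delta_pos":[-28.8,0.5,0],"yaw":0.24},{"jaw":8.5,"delta_pos":[-33.6,0.5,0],"yaw":0.28},{"jaw":8.5,"delta_pos":[-37,0.5,0],"yaw":0.3}]'
python3 -m jog '[{"jaw":8.5,"delta_pos":[-3,0,0],"yaw":0},{"jaw":8.5,"delta_pos":[-6,-0.2,0],"yaw":0},{"jaw":8.5,"delta_pos":[-6,-0.2,0],"yaw":0},{"jaw":8.5,"delta_pos":[-6,-0.2,0],"yaw":0}]'
python3 - <<'E'
from h import *
o=manip.get_obs(); im=manip.grab_frame("wrist"); cv2.imwrite("pics/w1.png",im[:,:,::-1])
T=Tw(o);print(T,o["qpos"])
for n in("safety_cap","safety_bottle"):
    for r in manip.spot_in(n,"wrist"): print(n,r,watz(o,r["location"],156))
print(wproj(o,[446,-251,156]))
E
```

```text
t: 2.0
ee_pos: [429.0, -193.3, 231.4]
orientation: [0.001, 0.712, 0.702, 0.0]
ft_force: [0.4, 0.8, -0.3]
grip_width: 85.4
t: 2.4
ee_pos: [425.6, -250.4, 231.1]
orientation: [-0.0, 0.712, 0.703, 0.0]
ft_force: [-0.4, 0.6, -0.4]
grip_width: 85.0
[[   0.0125    0.9999   -0.0003  425.6221]
 [   0.9999   -0.0125    0.0009 -250.4221]
 [   0.0009   -0.0003   -1.      231.0978]
 [   0.        0.        0.        1.    ]] [-0.5555  0.1923  1.7419  0.0006  1.2081 -0.5432]
safety_cap {'location': [343.8, 203.3], 'confidence': 0.74} [ 442.9323 -249.6652  156.    ]
safety_bottle {'location': [327.4, 151.1], 'confidence': 0.74} [ 432.2627 -214.9984  156.    ]
[348.451  205.1695]
```

View pics/w1.png

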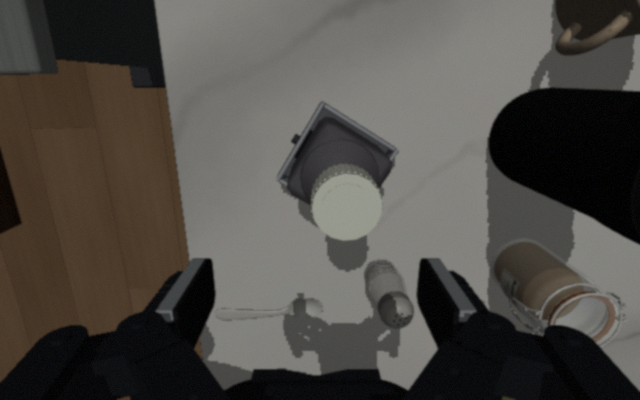

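The wrist view shows the top disc of the cap centred near (347,206), between the open fingers. I'll fit its edge.

```bash
python3 - <<'E'
from h import *
im=cv2.imread("pics/w1.png"); g=cv2.cvtColor(im,6)
c=g[160:255,300:395]; 
m=(c>np.median(g[195:215,340:355])-20).astype(np.uint8)
m2=np.zeros((400,640),np.uint8); m2[160:255,300:395]=m
n,l,s,ce=cv2.connectedComponentsWithStats(m2); k=l[206,347]; cs,_=cv2.findContours((l==k).astype(np.uint8),0,1)
cn=max(cs,key=cv2.contourArea); print(s[k],cv2.fitEllipse(cn),cv2.minEnclosingCircle(cn))
o=manip.get_obs();T=Tw(o)
e=cv2.fitEllipse(cn)[0]; P=watz(o,e,156);print(P,T[:3,:3].T@(P-T[:3,3]), wproj(o,P+[23.5,0,0])-e)
E
```

```text
[ 313  174   82   66 3729] ((349.3397521972656, 206.3323974609375), (63.14129638671875, 79.65290069580078), 69.95995330810547) ((355.8177490234375, 211.17733764648438), 44.15571594238281)
[ 446.8384 -250.8037  156.    ] [-1.2932 21.0411 75.3618] [35.7331 -0.3352]
```

```bash
python3 -m jog '[{"jaw":8.5,"delta_pos":[-0.1,2.0,0],"yaw":0},{"jaw":8.5,"delta_pos":[-0.1,2.0,2.5],"yaw":0},{"jaw":8.5,"delta_pos":[-0.1,2.0,5],"yaw":0},{"jaw":8.5,"delta_pos":[-0.1,2.0,5],"yaw":0},{"jaw":8.5,"delta_pos":[-0.1,2.0,5],"yaw":0}]'
python3 - <<'E'
from h import *
o=manip.get_obs(); im=manip.grab_frame("wrist"); cv2.imwrite("pics/w2.png",im[:,:,::-1])
T=Tw(o);print(T,o["qpos"])
for n in("safety_cap",):
    for r in manip.spot_in(n,"wrist"): print(n,r,watz(o,r["location"],156))
print(wproj(o,[445.6,-251,156]),wproj(o,[445.6+23.5,-251,156]),wproj(o,[445.6-23.5,-251,156]))
E
```

```text
t: 3.05
ee_pos: [446.0, -250.8, 181.7]
orientation: [-0.0, 0.711, 0.704, 0.0]
ft_force: [0.5, 0.5, 1.3]
grip_width: 84.8
[[   0.0099    1.       -0.      446.0399]
 [   1.       -0.0099    0.0002 -250.8398]
 [   0.0002   -0.       -1.      181.7161]
 [   0.        0.        0.        1.    ]] [-0.5349  0.2595  1.784   0.0002  1.0983 -0.5251]
safety_cap {'location': [315.0, 232.6], 'confidence': 0.95} [ 444.5714 -249.0335  156.    ]
[317.0065 236.046 ] [361.9836 235.6394] [272.0598 236.4524]
```

View pics/w2.png

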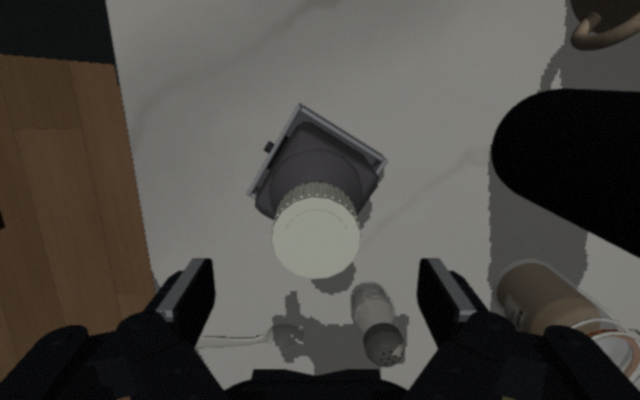

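```bash
python3 -m jog '[{"jaw":8.5,"delta_pos":[0,-0.05,2.5],"yaw":0},{"jaw":8.5,"delta_pos":[0,-0.05,5],"yaw":0},{"jaw":8.5,"delta_pos":[0,-0.05,6.4],"yaw":0},{"jaw":8.5,"delta_pos":[0,-0.05,6.4],"yaw":0},{"jaw":8.5,"delta_pos":[0,-0.05,6.4],"yaw":0}]'
python3 -m jog '[{"jaw":6,"delta_pos":[0,0,0],"yaw":0},{"jaw":5.2,"delta_pos":[0,0,0],"yaw":0},{"jaw":4.5,"delta_pos":[0,0,0],"yaw":0},{"jaw":4,"delta_pos":[0,0,0],"yaw":0},{"jaw":4,"delta_pos":[0,0,0],"yaw":0},{"jaw":4,"delta_pos":[0,0,0],"yaw":0}]' 80
python3 - <<'E'
from h import *
o=manip.get_obs(); im=manip.grab_frame("wrist"); cv2.imwrite("pics/w3.png",im[:,:,::-1])
T=Tw(o);print(T,o["qpos"],o["ft_force"],o["ft_torque"],o["grip_width"])
E
```

```text
t: 3.65
ee_pos: [446.1, -251.9, 118.5]
orientation: [0.001, 0.711, 0.703, 0.0]
ft_force: [0.2, 0.8, -0.1]
grip_width: 84.8
t: 4.25
ee_pos: [445.9, -251.8, 118.5]
orientation: [0.001, 0.711, 0.703, 0.0]
ft_force: [-0.4, 0.7, 5.4]
grip_width: 45.2
[[   0.0109    0.9999    0.0018  445.9121]
 [   0.9999   -0.0109   -0.0009 -251.763 ]
 [  -0.0009    0.0018   -1.      118.4981]
 [   0.        0.        0.        1.    ]] [-0.5366  0.3234  1.8731  0.0002  0.9431 -0.5258] [-0.3673  0.6654  5.3706] [0.1351 0.0793 0.027 ] 45.19128864418436
```

View pics/w3.png

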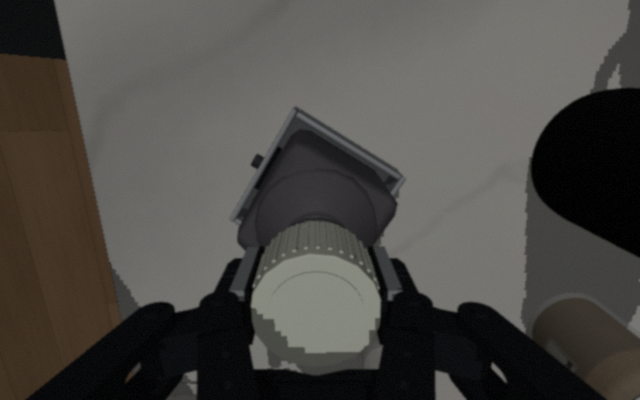

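The fingers hold the cap at 45 mm with almost no side force. Now I'll press down in small steps.

```bash
python3 -m jog '[{"jaw":4,"delta_pos":[0,0,0.15],"yaw":0},{"jaw":4,"delta_pos":[0,0,0.3],"yaw":0},{"jaw":4,"delta_pos":[0,0,0.45],"yaw":0},{"jaw":4,"delta_pos":[0,0,0.6],"yaw":0},{"jaw":4,"delta_pos":[0,0,0.65],"yaw":0},{"jaw":4,"delta_pos":[0,0,0.65],"yaw":0},{"jaw":4,"delta_pos":[0,0,0.65],"yaw":0}]' 90
python3 - <<'E'
from h import *
o=manip.get_obs(); im=manip.grab_frame("wrist"); cv2.imwrite("pics/w4.png",im[:,:,::-1])
s=manip.grab_frame("scene");cv2.imwrite("pics/s4.png",cv2.resize(s[200:300,320:440],None,fx=5,fy=5)[:,:,::-1])
T=Tw(o);print(o["ee_pos"],o["ft_force"],o["ft_torque"],o["grip_width"])
E
```

```text
t: 5.0
ee_pos: [446.0, -251.8, 112.7]
orientation: [0.001, 0.711, 0.703, 0.0]
ft_force: [-1.6, 1.6, 10.8]
grip_width: 44.8
[ 445.9553 -251.7852  112.6984] [-1.5948  1.6328 10.7502] [0.1989 0.3262 0.032 ] 44.809411406204546
```

View pics/w4.png

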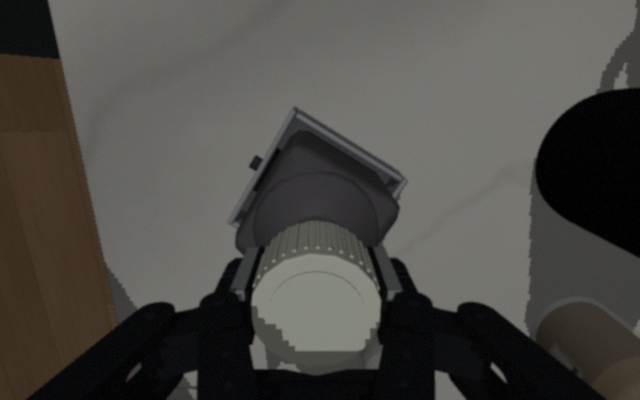

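View pics/s4.png

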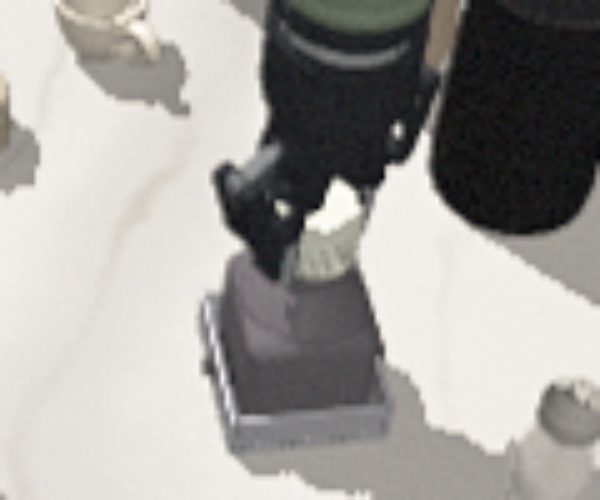

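The TCP is down 5.8 mm at about 11 N, in line with the spring figures. I'll add 1.5 mm of margin and start the anticlockwise twist (negative tool yaw).

```bash
python3 -m jog '[{"jaw":4,"delta_pos":[0,0,0.08],"yaw":0},{"jaw":4,"delta_pos":[0,0,0.15],"yaw":0},{"jaw":4,"delta_pos":[0,0,0.15],"yaw":0},{"jaw":4,"delta_pos":[0,0,0.15],"yaw":-0.05},{"jaw":4,"delta_pos":[0,0,0.15],"yaw":-0.1},{"jaw":4,"delta_pos":[0,0,0.15],"yaw":-0.15},{"jaw":4,"delta_pos":[0,0,0.15],"yaw":-0.2}]' 100
python3 - <<'E'
from h import *
o=manip.get_obs(); im=manip.grab_frame("wrist"); cv2.imwrite("pics/w5.png",im[:,:,::-1])
print(o["ee_pos"],o["ft_force"],o["ft_torque"],o["grip_width"],o["qpos"])
E
```

```text
t: 5.8
ee_pos: [446.4, -251.9, 111.5]
orientation: [0.002, 0.637, 0.771, 0.001]
ft_force: [-1.4, 1.8, 11.3]
grip_width: 45.1
[ 446.4157 -251.8976  111.5127] [-1.3802  1.7582 11.2663] [ 0.2919  0.2374 -0.0628] 45.08829247146766 [-0.5365  0.3315  1.8819  0.0007  0.9247 -0.7275]
```

View pics/w5.png

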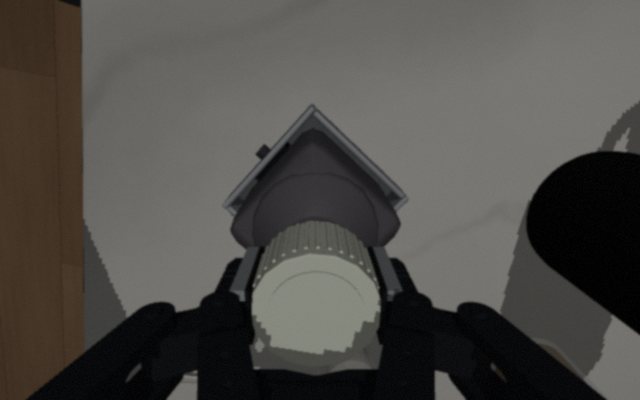

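The torque is only 0.06 Nm, so the cap is turning with the gripper rather than slipping. I'll continue.

```bash
python3 -m jog '[{"jaw":4,"delta_pos":[0,0,0.05],"yaw":-0.08},{"jaw":4,"delta_pos":[0,0,0.05],"yaw":-0.16},{"jaw":4,"delta_pos":[0,0,0.05],"yaw":-0.24},{"jaw":4,"delta_pos":[0,0,0.05],"yaw":-0.32},{"jaw":4,"delta_pos":[0,0,0.05],"yaw":-0.4},{"jaw":4,"delta_pos":[0,0,0.05],"yaw":-0.48},{"jaw":4,"delta_pos":[0,0,0.05],"yaw":-0.56},{"jaw":4,"delta_pos":[0,0,0.05],"yaw":-0.64}]'
python3 -c "
from h import *
o=manip.get_obs();print(o['ee_pos'],o['ft_force'],o['ft_torque'],o['qpos'])"
python3 -m jog '[{"jaw":4,"delta_pos":[0,0,0],"yaw":-0.08},{"jaw":4,"delta_pos":[0,0,0],"yaw":-0.16},{"jaw":4,"delta_pos":[0,0,0],"yaw":-0.24},{"jaw":4,"delta_pos":[0,0,0],"yaw":-0.32},{"jaw":4,"delta_pos":[0,0,0],"yaw":-0.4},{"jaw":4,"delta_pos":[0,0,0],"yaw":-0.48},{"jaw":4,"delta_pos":[0,0,0],"yaw":-0.56},{"jaw":4,"delta_pos":[0,0,0],"yaw":-0.64}]'
python3 - <<'E'
from h import *
o=manip.get_obs(); im=manip.grab_frame("wrist"); cv2.imwrite("pics/w6.png",im[:,:,::-1])
print(o["ee_pos"],o["ft_force"],o["ft_torque"],o["grip_width"],o["qpos"])
E
```

```text
t: 6.65
ee_pos: [446.4, -251.8, 111.1]
orientation: [0.002, 0.361, 0.933, 0.0]
ft_force: [-1.2, 1.9, 11.7]
grip_width: 45.1
[ 446.4433 -251.8483  111.0681] [-1.2257  1.9323 11.6847] [ 0.2967  0.2774 -0.0815] [-0.5365  0.332   1.8825  0.0009  0.9235 -1.3688]
t: 7.45
ee_pos: [446.4, -251.8, 111.1]
orientation: [0.002, 0.049, 0.999, -0.001]
ft_force: [-0.6, 1.4, 11.9]
grip_width: 45.1
[ 446.4389 -251.8262  111.0565] [-0.648   1.4345 11.8671] [ 0.3973  0.2006 -0.0379] 45.12618722260314 [-0.5365  0.332   1.8825  0.0009  0.9236 -2.0088]
```

View pics/w6.png

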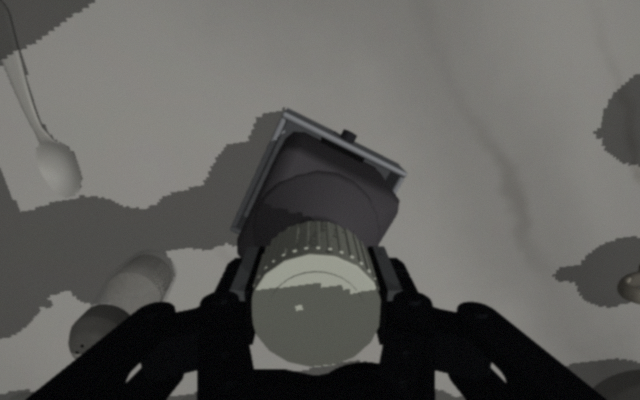

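The twist is 1.48 rad (85°) at low torque with the press held at about 12 N. Now I'll lift gently.

```bash
python3 -m jog '[{"jaw":4,"delta_pos":[0,0,-0.2],"yaw":0},{"jaw":4,"delta_pos":[0,0,-0.4],"yaw":0},{"jaw":4,"delta_pos":[0,0,-0.6],"yaw":0},{"jaw":4,"delta_pos":[0,0,-0.9],"yaw":0},{"jaw":4,"delta_pos":[0,0,-1.2],"yaw":0},{"jaw":4,"delta_pos":[0,0,-1.4],"yaw":0},{"jaw":4,"delta_pos":[0,0,-1.4],"yaw":0}]'
python3 -c "
from h import *
o=manip.get_obs();print(o['ee_pos'],o['ft_force'],o['ft_torque'],o['grip_width'])"
```

```text
t: 8.2
ee_pos: [445.9, -251.8, 123.1]
orientation: [0.001, 0.051, 0.999, -0.0]
ft_force: [1.0, -1.0, 0.4]
grip_width: 45.0
[ 445.8821 -251.819   123.0893] [ 0.9843 -1.      0.3942] [-0.1302 -0.3391  0.0067] 45.01256435984276
```

The cap is free: the TCP is above its seated height with no pull on the wrist. I'll lift to +80 mm.

```bash
python3 -m jog '[{"jaw":4,"delta_pos":[0,0,-0.6],"yaw":0},{"jaw":4,"delta_pos":[0,0,-1.6],"yaw":0},{"jaw":4,"delta_pos":[0,0,-3],"yaw":0},{"jaw":4,"delta_pos":[0,0,-4.5],"yaw":0},{"jaw":4,"delta_pos":[0,0,-6],"yaw":0},{"jaw":4,"delta_pos":[0,0,-7],"yaw":0},{"jaw":4,"delta_pos":[0,0,-7.5],"yaw":0},{"jaw":4,"delta_pos":[0,0,-7.5],"yaw":0}]'
python3 -m jog '[{"jaw":4,"delta_pos":[0,0,0],"yaw":0},{"jaw":4,"delta_pos":[0,0,0],"yaw":0},{"jaw":4,"delta_pos":[0,0,0],"yaw":0},{"jaw":4,"delta_pos":[0,0,0],"yaw":0}]'
python3 - <<'E'
from h import *
im=manip.grab_frame("wrist"); cv2.imwrite("pics/w7.png",im[:,:,::-1])
s=manip.grab_frame("scene");cv2.imwrite("pics/s7.png",cv2.resize(s[180:300,310:450],None,fx=5,fy=5)[:,:,::-1])
cv2.imwrite("pics/s7f.png",s[:,:,::-1])
for r in manip.spot_in("safety_cap","scene"): print(r)
print(proj("scene",[446,-251.5,221]),proj("scene",[446,-251.5,236]))
o=manip.get_obs();print(o["ee_pos"],o["ft_force"],o["ft_torque"],o["grip_width"],Tw(o)[:3,2],np.abs(o["qvel"]).max())
E
```

```text
t: 9.0
ee_pos: [445.3, -251.5, 198.3]
orientation: [0.0, 0.051, 0.999, -0.0]
ft_force: [-0.0, -0.1, -0.0]
grip_width: 45.0
t: 9.4
ee_pos: [445.2, -251.4, 197.4]
orientation: [-0.0, 0.051, 0.999, 0.0]
ft_force: [1.3, 0.3, -0.7]
grip_width: 44.9
[386.331  222.0734] [387.0193 217.8453]
[ 445.2849 -251.4812  197.6302] [-0.4582 -0.6973 -0.8597] [ 0.03   -0.0134 -0.0206] 44.670236416130706 [-0.0002  0.0003 -1.    ] 0.002860496830496954
```

View pics/w7.png

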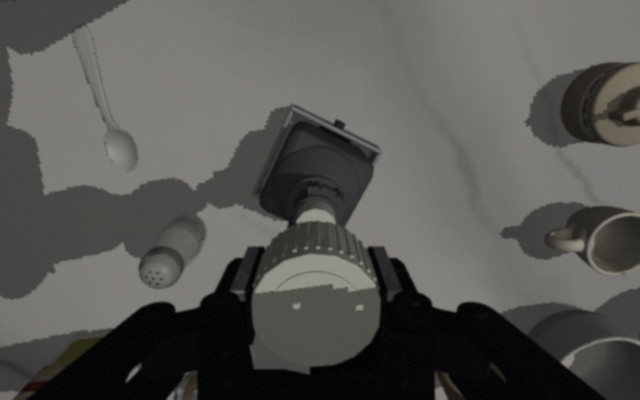

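View pics/s7.png

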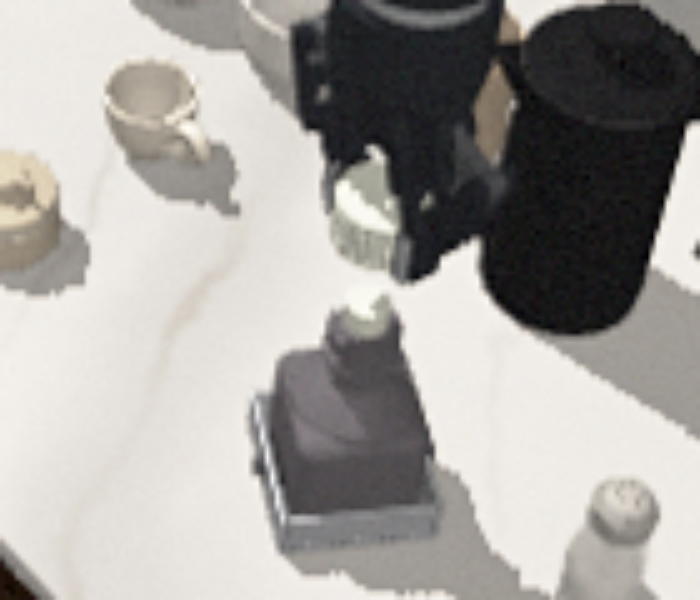

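View pics/s7f.png

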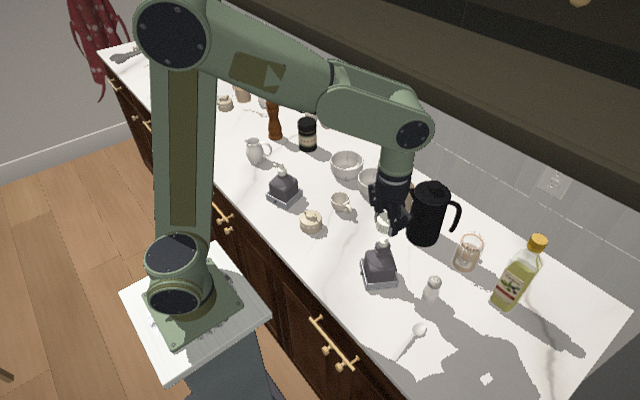

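The cap hangs level in the fingers above the bare neck, about 79 mm up. The bystanders are where they were and the arm is still, so I'm handing in.

```bash
python3 -c "
from rig import manip
print(manip.close_job())
o=manip.get_obs();print(o['t'],o['ee_pos'],o['grip_width'],o['ft_force'])"
```

```text
the job is handed in; nothing more can be done
None
the job is handed in; nothing more can be done
```

The safety cap is off the descaler bottle. At hand-in the gripper held it level and still above the neck, about 79 mm higher than it sat. I gripped it at up to 100 N, pressed it down about 7 mm (11–12 N on the wrist), and twisted it 85° anticlockwise while keeping it pressed. Then I lifted it straight up. The arm's clock read about 9.5 s, out of the 35 s allowed.

- **Twist:** torque stayed under about 0.1 Nm, so the cap turned with the fingers rather than slipping in them.
- **Release:** there was no pull on the wrist once the cap passed its free height.
- **Last readings:** the TCP was at (445.3, -251.5, 197.6), pointing straight down. My estimate of the bottle axis is about (446, -251), so the cap is within roughly 1 mm of it. The opening was about 45 mm, and the arm was at rest with no meaningful outside force.
- **Pictures:** the final views show the cap in the fingers above the bare neck. I saw no change in the other things on the worktop.

Two checks did not fully agree:
- **Cap detector:** it did not find the cap in the scene camera at the start or at the end, so I checked that by eye.
- **Opening:** the gripper reads 45 mm on a cap 47–48 mm wide. I put this down to pad give but did not confirm it.

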